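# Click the amber filter into the light viewer and set the sherd on its port

## Robot

A 7-joint arm with a two-finger parallel gripper is mounted at the origin on the work surface. World frame = base frame: x ahead of the robot, y to its left, z up, the work surface at z = 0. Lengths are in mm, angles in rad, forces in N, time in s.
With the tool pointing down it reaches from about 350 to 900 mm from the base axis. Payload 19.9 kg.
Tool frame: the origin (TCP) lies at the very end of the fingers, on their centre line; the grasp point (between the pads) lies 19 mm behind it; z points along the fingers, y is the direction in which the jaws open and shut (so a half turn about z gives the same grasp; the last joint's range is limited). The gripper opens to 94 mm and grips with 3 to 60 N. Pads are 16 mm wide; open, the fingers measure 119 mm over their backs; the gripper's body (75 mm by 177 mm) begins 78 mm behind the grasp point.
Start: joints at [1.143, 0.417, -0.01, 1.614, 0.005, 1.111, -0.053], TCP at [235.18, -579.042, 205.425] pointing down, gripper open.
Joint ranges: [-2.81, 2.81], [-0.39, 2.02], [-1.27, 1.25], [0.06, 2.57], [-1.19, 4.33], [0.19, 2], [-2.82, 2.82]. Speed limits (rad/s): [1.89, 1.89, 2.39, 2.39, 3.01, 3.01, 3.01].

## Interface

Orientations are given as a 3x3 rotation matrix whose columns are the frame's x, y, z axes.
In Python, from station import env gives the robot as it stands.
- The arm moves only by the shell command python3 -m pendant 'ROWS' [FORCE]. ROWS is text: rows parted by semicolons, each of 5 numbers parted by spaces: the opening, from 0 (shut) to 1 (fully open), then the shift along the world's x, y, z in mm, then the turn about the world's z in degrees. A call has 1 to 10 rows; each row is the pose to reach, as a shift and turn from the pose commanded when the call began; what a row does not reach only later rows make up. A row lasts 1/10 s, in which the tool goes at most 50 mm and 8.59 degrees, less where a joint would pass 70% of its speed; a pose out of reach is approached as far as the arm can. A call with a gripper value outside its range is refused whole. The fingers move at their own pace and stop on an object; FORCE is the grip in N (left out, the last holds). Time passes only in rows, so rows that repeat a pose let the fingers close. It gives the time, the measured TCP pose, the force and the opening at its end, in the units of the state.
- env.get_obs(): the state, without advancing time (a new reading comes with each control period).
- env.capture(name): name is "scene" or "side" or "wrist"; returns a dict with "frame" (420x560x3 uint8, red, green, blue), "z_map" (420x560 float32, mm along the optical axis (not along the pixel's ray), 0 where there is no reading), "intrinsics" (3x3 intrinsics, pixels), "T" (4x4, takes a point from camera to world coordinates); the wrist camera has in their place "mount" (4x4, takes a point from camera to tool coordinates, whose origin is the TCP and whose axes are the flange's). Camera axes: x right, y up, looking along -z (the intrinsics and any distortion apply to the point x, -y, -z); pixel columns grow to the right and rows downward; lengths in mm; the calibration is good to about 2 mm. A picture is of the moment at which its call begins: read the wrist's pose just before it.
- env.hand_in(): hands the job in, once; it reports no verdict.
The state is a dict: "t": time; "q": joint angles; "joint_velocities": joint speeds; "effort": joint torques, N m; "tool_pos": TCP position; "ee_rot": TCP orientation; "contact_force": force on the tool from outside, world axes, zero at the start; "torque": the same for the moment, N m; "grip_width": finger opening in mm.
Only numpy, scipy, OpenCV 4.12 (cv2) and the standard library are available. Lean on these libraries where they do the work, as an engineer would, in place of code of your own. Each camera call takes 0.05 s, during which the arm holds its last target.

## Task

Pull the light viewer's filter slide out by its blue grip until it clicks into its next stop, the amber one, and leave it resting in that stop with the red pin sunk. Then pick up the mounted sherd and set it down gently, base down, centred over the lit port, and let go. Leave the two jars and the brush where they are.

Things in the scene. Friction and masses are not known exactly. Their poses are not given: they have to be found in the camera images.
- viewer: Fixed light viewer: low white box, grey deck, 140 (x) x 215 (y) x 60 mm high. Origin on the bench under the port's centre; the box spans x -70 to +70, y -115 to +100 mm about it. Its +y is the way the filter slide is pulled out. A sprung ball hidden inside drops into 9 mm wide notches of the slide; let go within 2 mm of a stop, the slide centres itself there.
- port (a point): Centre of the port, a 36 x 36 mm square hole in the flat deck, at deck level, 60 mm above the bench. The filter slide runs in its slot 14 mm below the deck surface.
- shutter (a joint): How far the slide is pulled out (viewer +y), m: 0 fully in, 0.1 end of travel. Starts at 0 to 0.028, in or near the closed stop (between -0.01 and 0.01). The amber stop lies between 0.05 and 0.07, varying and unseen: feel for it. Drag is 2 to 4 N; the stop draws the slide in over the last 2 to 3 mm, then 8 to 10 N more than the drag is needed to leave it, either way; beyond, it runs on.
- knob (a point): Centre of the slide's blue upright grip: a bar 14 mm wide (viewer x), 30 mm long (viewer y), 40 mm high (20 mm above and below this point), on the 6 mm steel slide, whose top is 46 mm above the bench. 135 mm from the port along viewer y when the slide is fully in, 20 mm clear of the box end then. Pinch it from above across its 14 mm.
- index_pin (a joint): Small red pin, 10 mm thick, in the deck, 50 mm to viewer -x and 60 mm to viewer +y of the port. Value in m: about 0 or just below = sunk almost flush (slide resting in a stop), about 0.006 = standing up (slide between stops).
- mount_center (a point): Mounted sherd (loose, about 100 g): terracotta block 26 mm (its x) x 36 mm (its y, a little more where it is chipped) fixed upright in the middle of a clear square base plate 60 x 60 x 5 mm; 32 mm high over all. This point is half-way up, 16 mm above its underside. It starts base down on the bench, at the robot's right of the viewer. Grip the block across its 26 mm.
- jar_red_center (a point): Bystander: clear jar with red cap, 52 mm across, 75 mm high, beyond the viewer; point half-way up.
- jar_green_center (a point): Bystander: white jar with green cap, 42 mm across, 62 mm high, beyond the viewer; point half-way up.
- brush_grip (a point): Bystander: flat brush about 170 mm long lying on the bench between robot and viewer; point on its handle.
There are look-alikes about, which are no part of the job. Of the things like the part that bears mount_center, leave any that is purple; of the rest the larger one is meant.

How it is judged:
By the outcome, as a careful person would: the job done as asked, in the order asked, and still so for the second after the job is handed in, with the robot touching nothing.
It also fails if it takes over 72 s, if anything falls off the work surface, if the arm or the gripper's body presses on something with over 40 N, if the wrist force passes 120 N, or if a joint passes its speed limit or range.

## Working session

There is one attempt and no reset: what is moved stays moved. The work goes in short steps, Python scripts to look and compute and a shell command to move; the robot and the scene stay as the last step left them, time stands still between calls to the robot, and variables do not carry over. Pictures are saved under pics/ and viewed, and the job is handed in when it is done.

```bash
ls; mkdir -p pics
python3 - <<'E'
from station import env
import cv2,numpy as np
o=env.get_obs();print(o)
for n in("scene","side","wrist"):
    c=env.capture(n);cv2.imwrite(f"pics/{n}0.png",c["frame"][:,:,::-1]);np.savez(f"pics/{n}0.npz",**c)
    print(n,{k:c[k] for k in c if k not in("frame","z_map")})
E
```

```text
pics
{'t': 0.0, 'q': array([ 1.14349765,  0.41796594, -0.01030394,  1.61418938,  0.00468888,
        1.11071452, -0.05299456]), 'joint_velocities': array([ 1.63362498e-03,  1.93853562e-04, -3.87194416e-04,  8.48632060e-05,
       -4.83068554e-04, -6.18940476e-04, -8.65077623e-04]), 'effort': array([-9.89382061e-04, -8.51267982e+01,  6.38133287e-01, -4.26005852e+01,
       -4.87687136e-02,  1.85979396e-02,  1.66491145e-04]), 'tool_pos': array([ 235.02998404, -578.7009334 ,  204.82391365]), 'ee_rot': array([[ 9.26494530e-01,  3.76307835e-01, -5.47223245e-04],
       [ 3.76308224e-01, -9.26493848e-01,  1.12746401e-03],
       [-8.27254271e-05, -1.25051385e-03, -9.99999215e-01]]), 'contact_force': array([-0.31280999,  0.34194974,  0.32317511]), 'torque': array([-0.03580756, -0.02027506, -0.02257876]), 'grip_width': 93.78752133466527}
scene {'intrinsics': array([[492.28937754,   0.        , 287.60604549],
       [  0.        , 492.28937754, 208.91285108],
       [  0.        ,   0.        ,   1.        ]]), 'T': array([[-5.22418112e-01, -4.87246174e-01,  6.99764590e-01,
         1.2149842
[... 613 characters left out ...]
,
       [ 7.47384935e-03,  7.35500578e-01,  6.77482871e-01,
         6.42809029e+02],
       [ 0.00000000e+00,  0.00000000e+00,  0.00000000e+00,
         1.00000000e+00]])}
wrist {'intrinsics': array([[289.85641026,   0.        , 278.18783409],
       [  0.        , 289.85641026, 209.646159  ],
       [  0.        ,   0.        ,   1.        ]]), 'mount': array([[ 1.11766445e-03,  9.65136673e-01,  2.61744060e-01,
         7.46088941e+01],
       [ 9.99999373e-01, -1.06000146e-03, -3.61488498e-04,
         1.48614676e+00],
       [-7.14367207e-05,  2.61744300e-01, -9.65137253e-01,
        -1.79168209e+02],
       [ 0.00000000e+00,  0.00000000e+00,  0.00000000e+00,
         1.00000000e+00]])}
```

View pics/scene0.png

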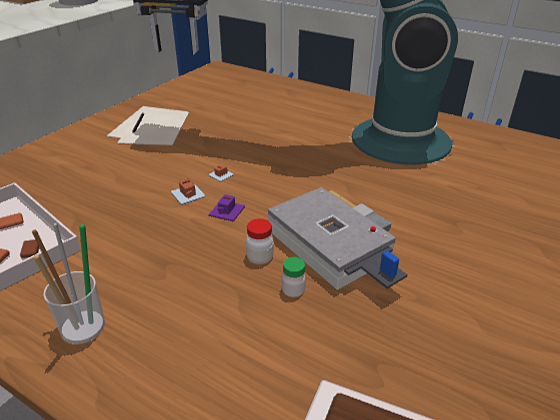

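View pics/side0.png

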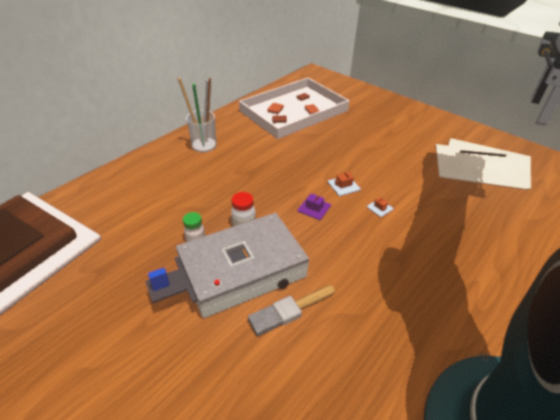

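View pics/wrist0.png

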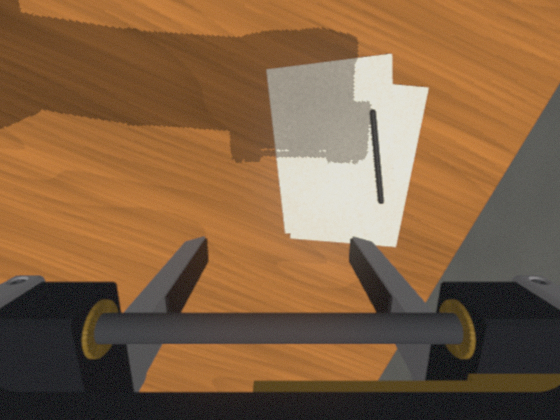

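```bash
cat > h.py <<'E'
import numpy as np,cv2
def load(n): return dict(np.load(f"pics/{n}.npz"))
def Tof(c,o=None):
    if "T" in c: return c["T"]
    W=np.eye(4);W[:3,:3]=o["ee_rot"];W[:3,3]=o["tool_pos"]
    return W@c["mount"]
def cloud(c,T):
    z=c["z_map"].astype(float);K=c["intrinsics"]
    v,u=np.mgrid[:z.shape[0],:z.shape[1]]
    P=np.stack([(u-K[0,2])/K[0,0]*z,-(v-K[1,2])/K[1,1]*z,-z],-1)
    P=P@T[:3,:3].T+T[:3,3]; P[z<=0]=np.nan
    return P
E
python3 - <<'E'
from h import *
pts={"scene":dict(viewerport=(331,225),pin=(373,229),knob=(390,264),big=(187,187),small=(221,170),purple=(228,205),jr=(259,228),jg=(293,265),brush=(350,203)),
"side":dict(port=(238,253),pin=(217,282),knob=(158,280),big=(344,181),small=(380,205),jr=(243,200),jg=(193,220),brush=(315,299))}
for n in pts:
    c=load(n+"0");P=cloud(c,c["T"])
    hsv=cv2.cvtColor(c["frame"],cv2.COLOR_RGB2HSV)
    for k,(u,v) in pts[n].items(): print(n,k,P[v,u].round(1))
    ok=np.isfinite(P[...,0])
    x,y,z=P[...,0],P[...,1],P[...,2]
    bench=ok&(abs(z)<8); print("bench z",np.nanmedian(z[bench]))
    m=ok&(z>54)&(z<66)&(hsv[...,1]<60)
    pc=P[{"scene":225,"side":253}[n],{"scene":331,"side":238}[n]]
    m&=np.hypot(x-pc[0],y-pc[1])<170
    nl,lab,st,ce=cv2.connectedComponentsWithStats(m.astype(np.uint8))
    i=1+np.argmax(st[1:,4]);mm=lab==i
    r=cv2.minAreaRect(P[mm][:,:2].astype(np.float32));print("deck",r,np.median(z[mm]),st[i])
    print(cv2.boxPoints(r))
    # blue knob
    b=ok&(hsv[...,0]>100)&(hsv[...,0]<128)&(hsv[...,1]>150)&(hsv[...,2]>50)&(np.hypot(x-pc[0],y-pc[1])<260)
    print("blue",b.sum(),P[b].mean(0),P[b].min(0),P[b].max(0))
    bt=b&(z>P[b][:,2].max()-6); print("bluetop",bt.sum(),cv2.minAreaRect(P[bt][:,:2].astype(np.float32)))
    p=P[pts[n]["big"][1],pts[n]["big"][0]]
    t=ok&(z>26)&(z<40)&(np.hypot(x-p[0],y-p[1])<40); print("sherdtop",t.sum(),cv2.minAreaRect(P[t][:,:2].astype(np.float32)),np.median(z[t]))
E
```

```text
scene viewerport [511.5  43.9  47.6]
scene pin [501.7 126.3  65.2]
scene knob [588.5 193.8  75. ]
scene big [ 538.5 -302.8   31.3]
scene small [ 423.6 -297.4   19.5]
scene purple [ 542.3 -185.9   28. ]
scene jr [623.6 -49.3  74.7]
scene jg [665.7  49.4  62.4]
scene brush [381.1  25.3  17.3]
bench z -0.0248212710145026
deck ((520.3692016601562, 43.05989074707031), (217.73138427734375, 143.3220977783203), 68.3436508178711) 59.78416110216688 [ 268  187  127   83 4963]
[[413.59076  -31.675697]
 [546.7963   -84.567116]
 [627.14764  117.79548 ]
 [493.94208  170.68689 ]]
blue 360 [583.6421322  190.46809316  70.35146447] [571.99321654 174.177277    44.85476617] [591.23445335 204.26580117  87.47779399]
bluetop 105 ((580.0797119140625, 189.45286560058594), (28.73272132873535, 13.038091659545898), 64.41728210449219)
sherdtop 118 ((527.33056640625, -315.89776611328125), (41.708213806152344, 27.324159622192383), 67.0406265258789) 31.687423309495102
side port [532.2  40.4  45.7]
side pin [496.2 124.9  68.6]
side knob [573.2 192.3  72. ]
side big [ 519.3 -303.3   27.6]
side small [ 412.8 -295.4   19.4]
side jr [609.6 -52.2  76.3]
side jg [654.   48.7  61.2]
side brush [367.1   7.   17. ]
bench z 0.9456887690597569
deck ((521.0196533203125, 43.21825408935547), (214.30018615722656, 143.15255737304688), 68.12689971923828) 60.74427931313397 [ 177  214  131   89 6290]
[[414.67706  -29.552345]
 [547.52423  -82.88413 ]
 [627.36224  115.98885 ]
 [494.51508  169.32065 ]]
blue 93 [575.01027068 189.7945135   85.60188208] [567.63855289 176.4681398   80.3792627 ] [584.07282677 202.1315322   88.66525379]
bluetop 81 ((575.6934204101562, 189.78213500976562), (24.764799118041992, 10.660961151123047), 69.0242691040039)
sherdtop 128 ((526.1148681640625, -315.0504150390625), (36.02251052856445, 27.122358322143555), 65.56260681152344) 32.458243999492936
```

Run:
```python
import cv2
a=cv2.imread("pics/scene0.png");cv2.imwrite("pics/s_a.png",cv2.resize(a[150:300,160:420],None,fx=3,fy=3,interpolation=2))
a=cv2.imread("pics/side0.png");cv2.imwrite("pics/s_b.png",cv2.resize(a[150:340,140:400],None,fx=3,fy=3,interpolation=2))
```

```text
(no output)
```

View pics/s_a.png

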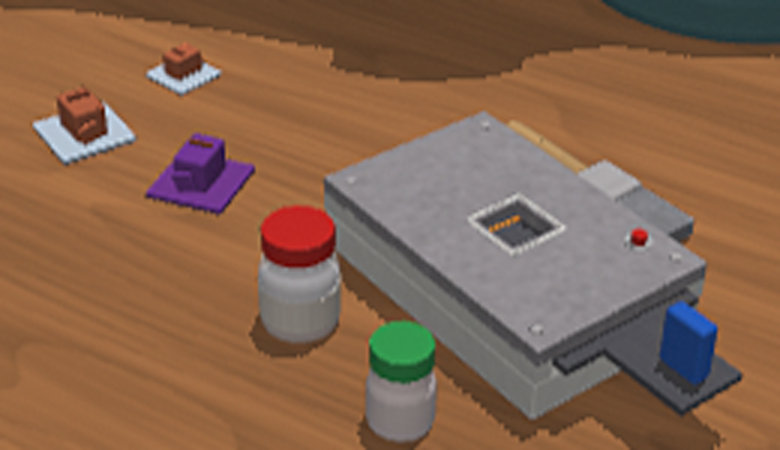

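View pics/s_b.png

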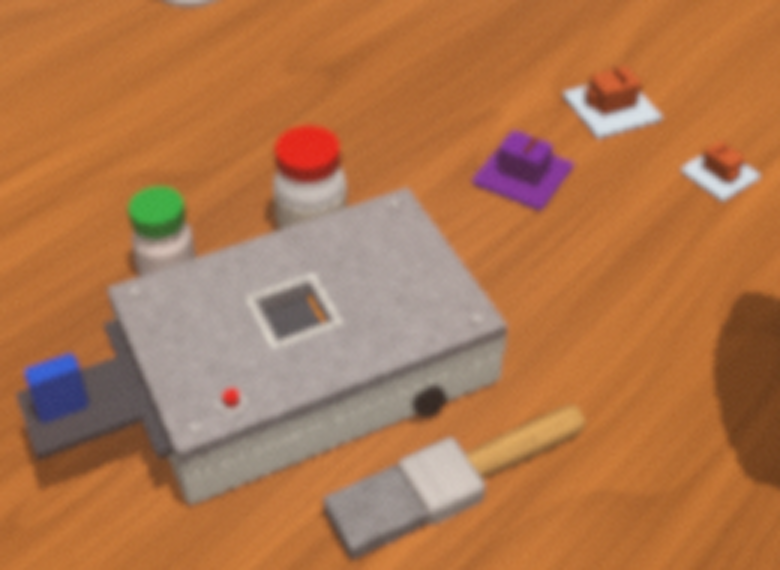

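```bash
python3 -m pendant '1 342 769 0 46; 1 342 769 0 46; 1 342 769 0 46; 1 342 769 0 46; 1 342 769 0 46; 1 342 769 0 46; 1 342 769 0 46; 1 342 769 0 46; 1 342 769 0 46; 1 342 769 0 46'
```

```text
t: 1.15
tool_pos: [438.7, -120.3, 205.6]
ee_rot: [[0.373, 0.928, 0.0], [0.928, -0.373, -0.0], [-0.0, 0.0, -1.0]]
contact_force: [0.5, -0.5, -0.3]
grip_width: 94.2
```

```bash
python3 -m pendant '0.6 138 310 0 0; 0.6 138 310 0 0; 0.6 138 310 0 0; 0.6 138 310 0 0; 0.6 138 310 0 0; 0.6 138 310 0 0; 0.6 138 310 0 0; 0.6 138 310 0 0; 0.6 138 310 0 0' 30
python3 - <<'E'
from station import env
from h import *
o=env.get_obs();c=env.capture("wrist");cv2.imwrite("pics/w1.png",c["frame"][:,:,::-1]);np.savez("pics/w1.npz",**c)
print(o["tool_pos"],o["contact_force"])
P=cloud(c,Tof(c,o));x,y,z=P[...,0],P[...,1],P[...,2];hsv=cv2.cvtColor(c["frame"],cv2.COLOR_RGB2HSV)
b=np.isfinite(x)&(hsv[...,0]>100)&(hsv[...,0]<128)&(hsv[...,1]>150)&(hsv[...,2]>50)
print(b.sum(),P[b].min(0),P[b].max(0));t=b&(z>80);print(t.sum(),cv2.minAreaRect(P[t][:,:2].astype(np.float32)),np.median(z[t]))
m=np.isfinite(x)&(z>55)&(z<64)&(hsv[...,1]<60)
print(m.sum(),cv2.minAreaRect(P[m][:,:2].astype(np.float32)))
E
```

```text
t: 2.05
tool_pos: [576.0, 188.5, 204.8]
ee_rot: [[0.372, 0.928, -0.001], [0.928, -0.372, 0.0], [-0.0, -0.001, -1.0]]
contact_force: [0.1, -0.4, 0.3]
grip_width: 56.4
[576.01515685 188.46180241 204.79765178] [ 0.06786711 -0.41435295  0.3106832 ]
268 [568.80402329 173.88636219  83.13019372] [588.18679696 201.99314987  87.41154775]
268 ((578.4142456054688, 187.96400451660156), (27.611860275268555, 11.78464412689209), 68.33173370361328) 85.75897797310387
10493 ((521.8363037109375, 44.48497772216797), (210.89642333984375, 139.619140625), 68.45951080322266)
```

View pics/w1.png

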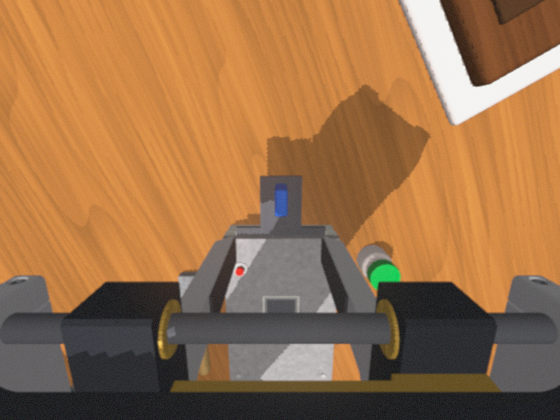

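```bash
python3 -m pendant '0.6 1.5 0 -50 0; 0.6 1.5 0 -95 0; 0.6 1.5 0 -120 0; 0.6 1.5 0 -140 0; 0.6 1.5 0 -152 0; 0.6 1.5 0 -152 0; 0 1.5 0 -152 0; 0 1.5 0 -152 0; 0 1.5 0 -152 0; 0 1.5 0 -152 0' 30;python3 -m pendant '0 0 0 0 0; 0 0 0 0 0; 0 0 0 0 0; 0 0 0 0 0' 30
```

```text
t: 3.1
tool_pos: [578.2, 187.9, 54.1]
ee_rot: [[0.373, 0.928, 0.001], [0.928, -0.373, 0.0], [0.0, 0.001, -1.0]]
contact_force: [-0.4, -0.4, -0.0]
grip_width: 27.4
t: 3.5
tool_pos: [578.4, 187.6, 53.6]
ee_rot: [[0.373, 0.928, 0.001], [0.928, -0.373, -0.0], [0.0, 0.001, -1.0]]
contact_force: [5.3, -1.0, 0.4]
grip_width: 14.0
```

```bash
python3 -m pendant '0 1.9 4.6 0 0; 0 3.7 9.3 0 0; 0 5.6 13.9 0 0; 0 7.4 18.6 0 0; 0 9.3 23.2 0 0; 0 9.3 23.2 0 0; 0 9.3 23.2 0 0'; python3 -m pendant '0 0.6 1.4 0 0; 0 1.1 2.8 0 0; 0 1.1 2.8 0 0'
```

```text
t: 4.2
tool_pos: [587.9, 211.5, 53.7]
ee_rot: [[0.373, 0.928, 0.001], [0.928, -0.373, 0.001], [0.001, 0.001, -1.0]]
contact_force: [7.6, 0.8, -1.0]
grip_width: 13.9
t: 4.5
tool_pos: [588.6, 213.4, 53.6]
ee_rot: [[0.373, 0.928, 0.0], [0.928, -0.373, -0.001], [-0.001, 0.001, -1.0]]
contact_force: [3.4, -3.0, 2.8]
grip_width: 13.9
```

```bash
for i in 1 2 3 4 5; do python3 -m pendant '0 0.37 0.93 0 0' | grep -E 'tool_pos|force'|tr '\n' ' ';echo; done
```

```text
tool_pos: [588.9, 213.9, 53.6] contact_force: [-0.1, -7.4, 5.2] 
tool_pos: [589.2, 214.8, 53.5] contact_force: [0.9, -5.6, 5.8] 
tool_pos: [589.6, 215.6, 53.5] contact_force: [1.1, -6.7, 6.0] 
tool_pos: [589.9, 216.6, 53.5] contact_force: [1.1, -6.6, 5.2] 
tool_pos: [590.3, 217.5, 53.5] contact_force: [1.5, -6.3, 5.5]
```

```bash
for i in 1 2 3 4 5; do python3 -m pendant '0 0.37 0.93 0 0' | grep -E 'tool_pos|force'|tr '\n' ' ';echo; done
```

```text
tool_pos: [590.7, 218.4, 53.5] contact_force: [1.5, -7.5, 5.1] 
tool_pos: [591.1, 219.4, 53.5] contact_force: [1.8, -7.2, 5.3] 
tool_pos: [591.5, 220.3, 53.5] contact_force: [1.2, -7.1, 5.3] 
tool_pos: [591.8, 221.3, 53.6] contact_force: [0.5, -6.4, 4.7] 
tool_pos: [592.2, 222.1, 53.5] contact_force: [0.4, -6.3, 6.1]
```

```bash
for i in 1 2 3 4; do python3 -m pendant '0 0.37 0.93 0 0' | grep -E 'tool_pos|force'|tr '\n' ' ';echo; done
```

```text
tool_pos: [592.5, 223.1, 53.5] contact_force: [1.1, -6.1, 5.1] 
tool_pos: [592.9, 224.0, 53.6] contact_force: [0.0, -6.7, 5.1] 
tool_pos: [593.3, 224.9, 53.5] contact_force: [0.9, -7.2, 4.8] 
tool_pos: [593.7, 225.9, 53.5] contact_force: [1.3, -7.7, 5.5]
```

```bash
for i in 1 2 3; do python3 -m pendant '0 0.37 0.93 0 0' | grep -E 'tool_pos|force'|tr '\n' ' ';echo; done
```

```text
tool_pos: [594.0, 226.8, 53.5] contact_force: [1.6, -7.1, 5.3] 
tool_pos: [594.4, 227.8, 53.5] contact_force: [0.8, -7.2, 4.9] 
tool_pos: [594.8, 228.7, 53.5] contact_force: [1.0, -6.9, 5.7]
```

```bash
for i in 1 2 3; do python3 -m pendant '0 0.37 0.93 0 0' | grep -E 'tool_pos|force'|tr '\n' ' ';echo; done
```

```text
tool_pos: [595.1, 229.6, 53.5] contact_force: [1.2, -6.1, 5.3] 
tool_pos: [595.5, 230.6, 53.5] contact_force: [3.0, -5.8, 4.5] 
tool_pos: [596.0, 231.8, 53.6] contact_force: [2.7, -5.0, 3.4]
```

```bash
for i in 1 2; do python3 -m pendant '0 0.37 0.93 0 0' | grep -E 'tool_pos|force'|tr '\n' ' ';echo; done
```

```text
tool_pos: [596.4, 232.8, 53.6] contact_force: [4.0, -3.5, 2.3] 
tool_pos: [596.9, 234.1, 53.6] contact_force: [5.3, -1.9, 1.6]
```

```bash
for i in 1; do python3 -m pendant '0 0.37 0.93 0 0' | grep -E 'tool_pos|force'|tr '\n' ' ';echo; done
python3 - <<'E'
from station import env
from h import *
c=env.capture("side");cv2.imwrite("pics/p1.png",cv2.resize(c["frame"][200:320,120:300,::-1],None,fx=4,fy=4,interpolation=2))
E
```

```text
tool_pos: [597.3, 235.1, 53.6] contact_force: [4.3, -3.2, 2.3]
```

View pics/p1.png

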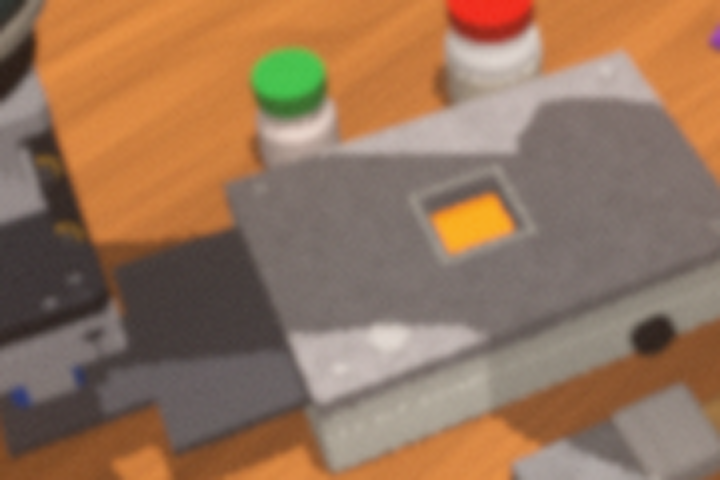

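```bash
python3 -m pendant '0 0.37 0.93 0 0' | grep -E 'tool_pos|force'|tr '\n' ' '; python3 -m pendant '0 0 0 0 0' | grep -E 'tool_pos|force'|tr '\n' ' '
```

```text
tool_pos: [597.6, 235.9, 53.6] contact_force: [4.0, -3.5, 1.7] tool_pos: [597.7, 236.0, 53.6] contact_force: [5.1, -2.8, 1.5]
```

```bash
python3 -m pendant '0.4 0 0 0 0;0.4 0 0 0 0;0.4 0 0 0 0;0.4 0 0 0 0;0.4 0 0 0 0'; python3 -m pendant '0.4 0 0 30 0;0.4 0 0 70 0;0.4 0 0 120 0; 0.4 0 0 150 0; 0.4 0 0 150 0'
python3 - <<'E'
from station import env
from h import *
c=env.capture("side");cv2.imwrite("pics/p2.png",cv2.resize(c["frame"][200:320,120:300,::-1],None,fx=4,fy=4,interpolation=2))
o=env.get_obs();c=env.capture("wrist");cv2.imwrite("pics/w2.png",c["frame"][:,:,::-1]);np.savez("pics/w2.npz",**c)
print(o["tool_pos"],o["contact_force"])
P=cloud(c,Tof(c,o));x,y,z=P[...,0],P[...,1],P[...,2];hsv=cv2.cvtColor(c["frame"],cv2.COLOR_RGB2HSV)
b=np.isfinite(x)&(hsv[...,0]>100)&(hsv[...,0]<128)&(hsv[...,1]>150)&(hsv[...,2]>50)
t=b&(z>80);print(t.sum(),cv2.minAreaRect(P[t][:,:2].astype(np.float32)),np.median(z[t]))
E
```

```text
t: 7.55
tool_pos: [597.0, 236.3, 53.4]
ee_rot: [[0.373, 0.928, -0.0], [0.928, -0.373, 0.0], [-0.0, -0.0, -1.0]]
contact_force: [0.5, 0.6, 0.2]
grip_width: 37.7
t: 8.05
tool_pos: [598.7, 237.2, 208.1]
ee_rot: [[0.373, 0.928, 0.006], [0.928, -0.373, 0.002], [0.004, 0.005, -1.0]]
contact_force: [-0.4, 0.2, -0.6]
grip_width: 37.5
[597.87046101 236.52095206 205.36549247] [-0.03464268  0.5209439  -1.2646357 ]
268 ((597.9295654296875, 236.1062469482422), (27.73453140258789, 10.751533508300781), 68.04701232910156) 85.83515738517212
```

View pics/p2.png

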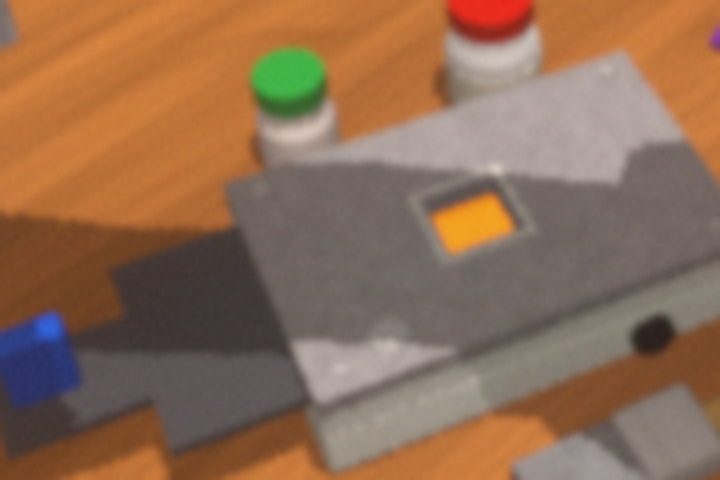

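View pics/w2.png

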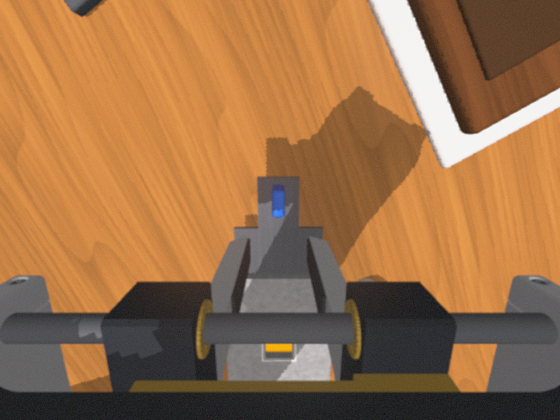

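```bash
python3 -m pendant '0.6 -75 -187 0 0;0.6 -75 -187 0 0;0.6 -75 -187 0 0;0.6 -75 -187 0 0;0.6 -75 -187 0 0;0.6 -75 -187 0 0;0.6 -75 -187 0 0'
python3 - <<'E'
from station import env
from h import *
o=env.get_obs();c=env.capture("wrist");cv2.imwrite("pics/w3.png",c["frame"][:,:,::-1]);np.savez("pics/w3.npz",o=0,**c);np.savez("pics/o3.npz",r=o["ee_rot"],p=o["tool_pos"])
print(o["tool_pos"],o["contact_force"])
P=cloud(c,Tof(c,o));x,y,z=P[...,0],P[...,1],P[...,2];hsv=cv2.cvtColor(c["frame"],cv2.COLOR_RGB2HSV)
t=np.isfinite(x)&(np.abs(z-45)<8)&(hsv[...,1]>200)&(hsv[...,2]>100)&(np.hypot(x-523,y-50)<40);print(t.sum(),cv2.minAreaRect(P[t][:,:2].astype(np.float32)),np.median(z[t]))
E
```

```text
t: 8.85
tool_pos: [522.0, 50.1, 202.8]
ee_rot: [[0.372, 0.928, -0.001], [0.928, -0.372, 0.001], [0.0, -0.001, -1.0]]
contact_force: [-1.2, 0.8, -0.3]
grip_width: 56.5
[522.04009654  50.06879744 202.79816789] [-1.20760493  0.75029492 -0.29538782]
531 ((522.9562377929688, 47.05426025390625), (31.56566619873047, 33.229373931884766), 67.40267181396484) 44.900399874753816
```

View pics/w3.png

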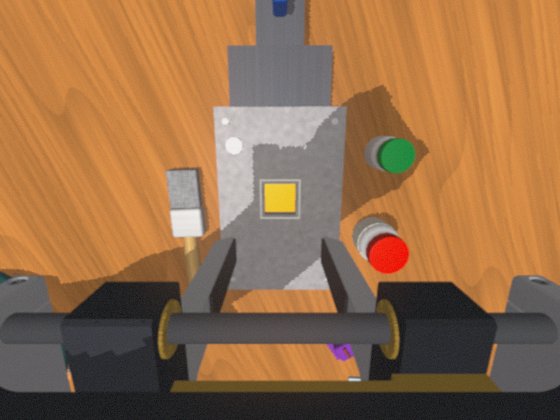

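Run:
```python
from h import *
c=load("w3");o3=np.load("pics/o3.npz");o=dict(ee_rot=o3["r"],tool_pos=o3["p"]);T=Tof(c,o);K=c["intrinsics"]
f=lambda u,v,h:(lambda d:T[:3,3]+d*(h-T[2,3])/d[2])(T[:3,:3]@np.array([(u-K[0,2])/K[0,0],-(v-K[1,2])/K[1,1],-1]))
im=cv2.resize(c["frame"][170:230,245:315,::-1],None,fx=10,fy=10,interpolation=0);cv2.imwrite("pics/port.png",im)
for p in [(280,198.5),(260,179),(300,179),(260,218),(300,218),(215,107),(345,107)]: print(p,f(*p,60).round(1))
P=cloud(c,T);z=P[...,2];m=np.isfinite(z)&(abs(z-60)<5)
hsv=cv2.cvtColor(c["frame"],cv2.COLOR_RGB2HSV);m&=hsv[...,1]<60
r=cv2.minAreaRect(P[m][:,:2].astype(np.float32));print(r,cv2.boxPoints(r),np.median(z[m]))
```

```text
(280, 198.5) [523.8  49.2  60. ]
(260, 179) [511.3  78.2  60. ]
(300, 179) [552.9  61.7  60. ]
(260, 218) [493.7  36.2  60. ]
(300, 218) [536.8  19.   60. ]
(215, 107) [496.8 166.   60. ]
(345, 107) [623.6 115.4  60. ]
((567.4921875, 71.72917938232422), (303.9803161621094, 204.91299438476562), 68.45047760009766) [[ 416.37057   -32.004128]
 [ 606.9602   -107.26975 ]
 [ 718.6138    175.4625  ]
 [ 528.0242    250.72812 ]] 59.891971088172625
```

View pics/port.png

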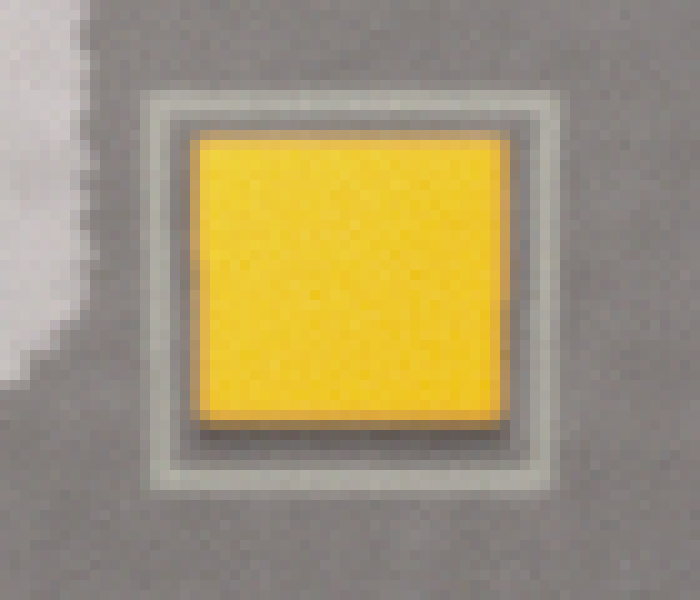

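```bash
python3 -m pendant '0.6 4 -365 0 0;0.6 4 -365 0 0;0.6 4 -365 0 0;0.6 4 -365 0 0;0.6 4 -365 0 0;0.6 4 -365 0 0;0.6 4 -365 0 0;0.6 4 -365 0 0;0.6 4 -365 0 0;0.6 4 -365 0 0'
python3 - <<'E'
from station import env
from h import *
o=env.get_obs();c=env.capture("wrist");cv2.imwrite("pics/w4.png",c["frame"][:,:,::-1])
print(o["tool_pos"],o["contact_force"])
T=Tof(c,o);P=cloud(c,T);x,y,z=P[...,0],P[...,1],P[...,2]
n=np.hypot(x-527,y+315)<60
for lo,hi in((26,40),(2.5,8)):
    t=np.isfinite(x)&n&(z>lo)&(z<hi);r=cv2.minAreaRect(P[t][:,:2].astype(np.float32));print(t.sum(),r,np.median(z[t]))
np.savez("pics/w4.npz",**c);np.savez("pics/o4.npz",r=o["ee_rot"],p=o["tool_pos"])
v,u=np.where(n);cv2.imwrite("pics/w4c.png",cv2.resize(c["frame"][v.min():v.max(),u.min():u.max(),::-1],None,fx=6,fy=6,interpolation=0));print(u.min(),v.min())
E
```

```text
t: 9.9
tool_pos: [527.0, -313.9, 202.9]
ee_rot: [[0.371, 0.929, -0.0], [0.929, -0.371, 0.001], [0.001, -0.001, -1.0]]
contact_force: [-0.0, 0.8, 0.2]
grip_width: 56.5
[ 526.95076905 -313.89380606  202.90357379] [-0.03210349  0.84098687  0.22644279]
584 ((526.7823486328125, -317.0354919433594), (35.933570861816406, 25.940725326538086), 64.63477325439453) 31.727388754788393
1328 ((537.487060546875, -322.1799621582031), (60.26232147216797, 83.69834899902344), 64.88131713867188) 4.850336809744505
0 144
```

View pics/w4c.png

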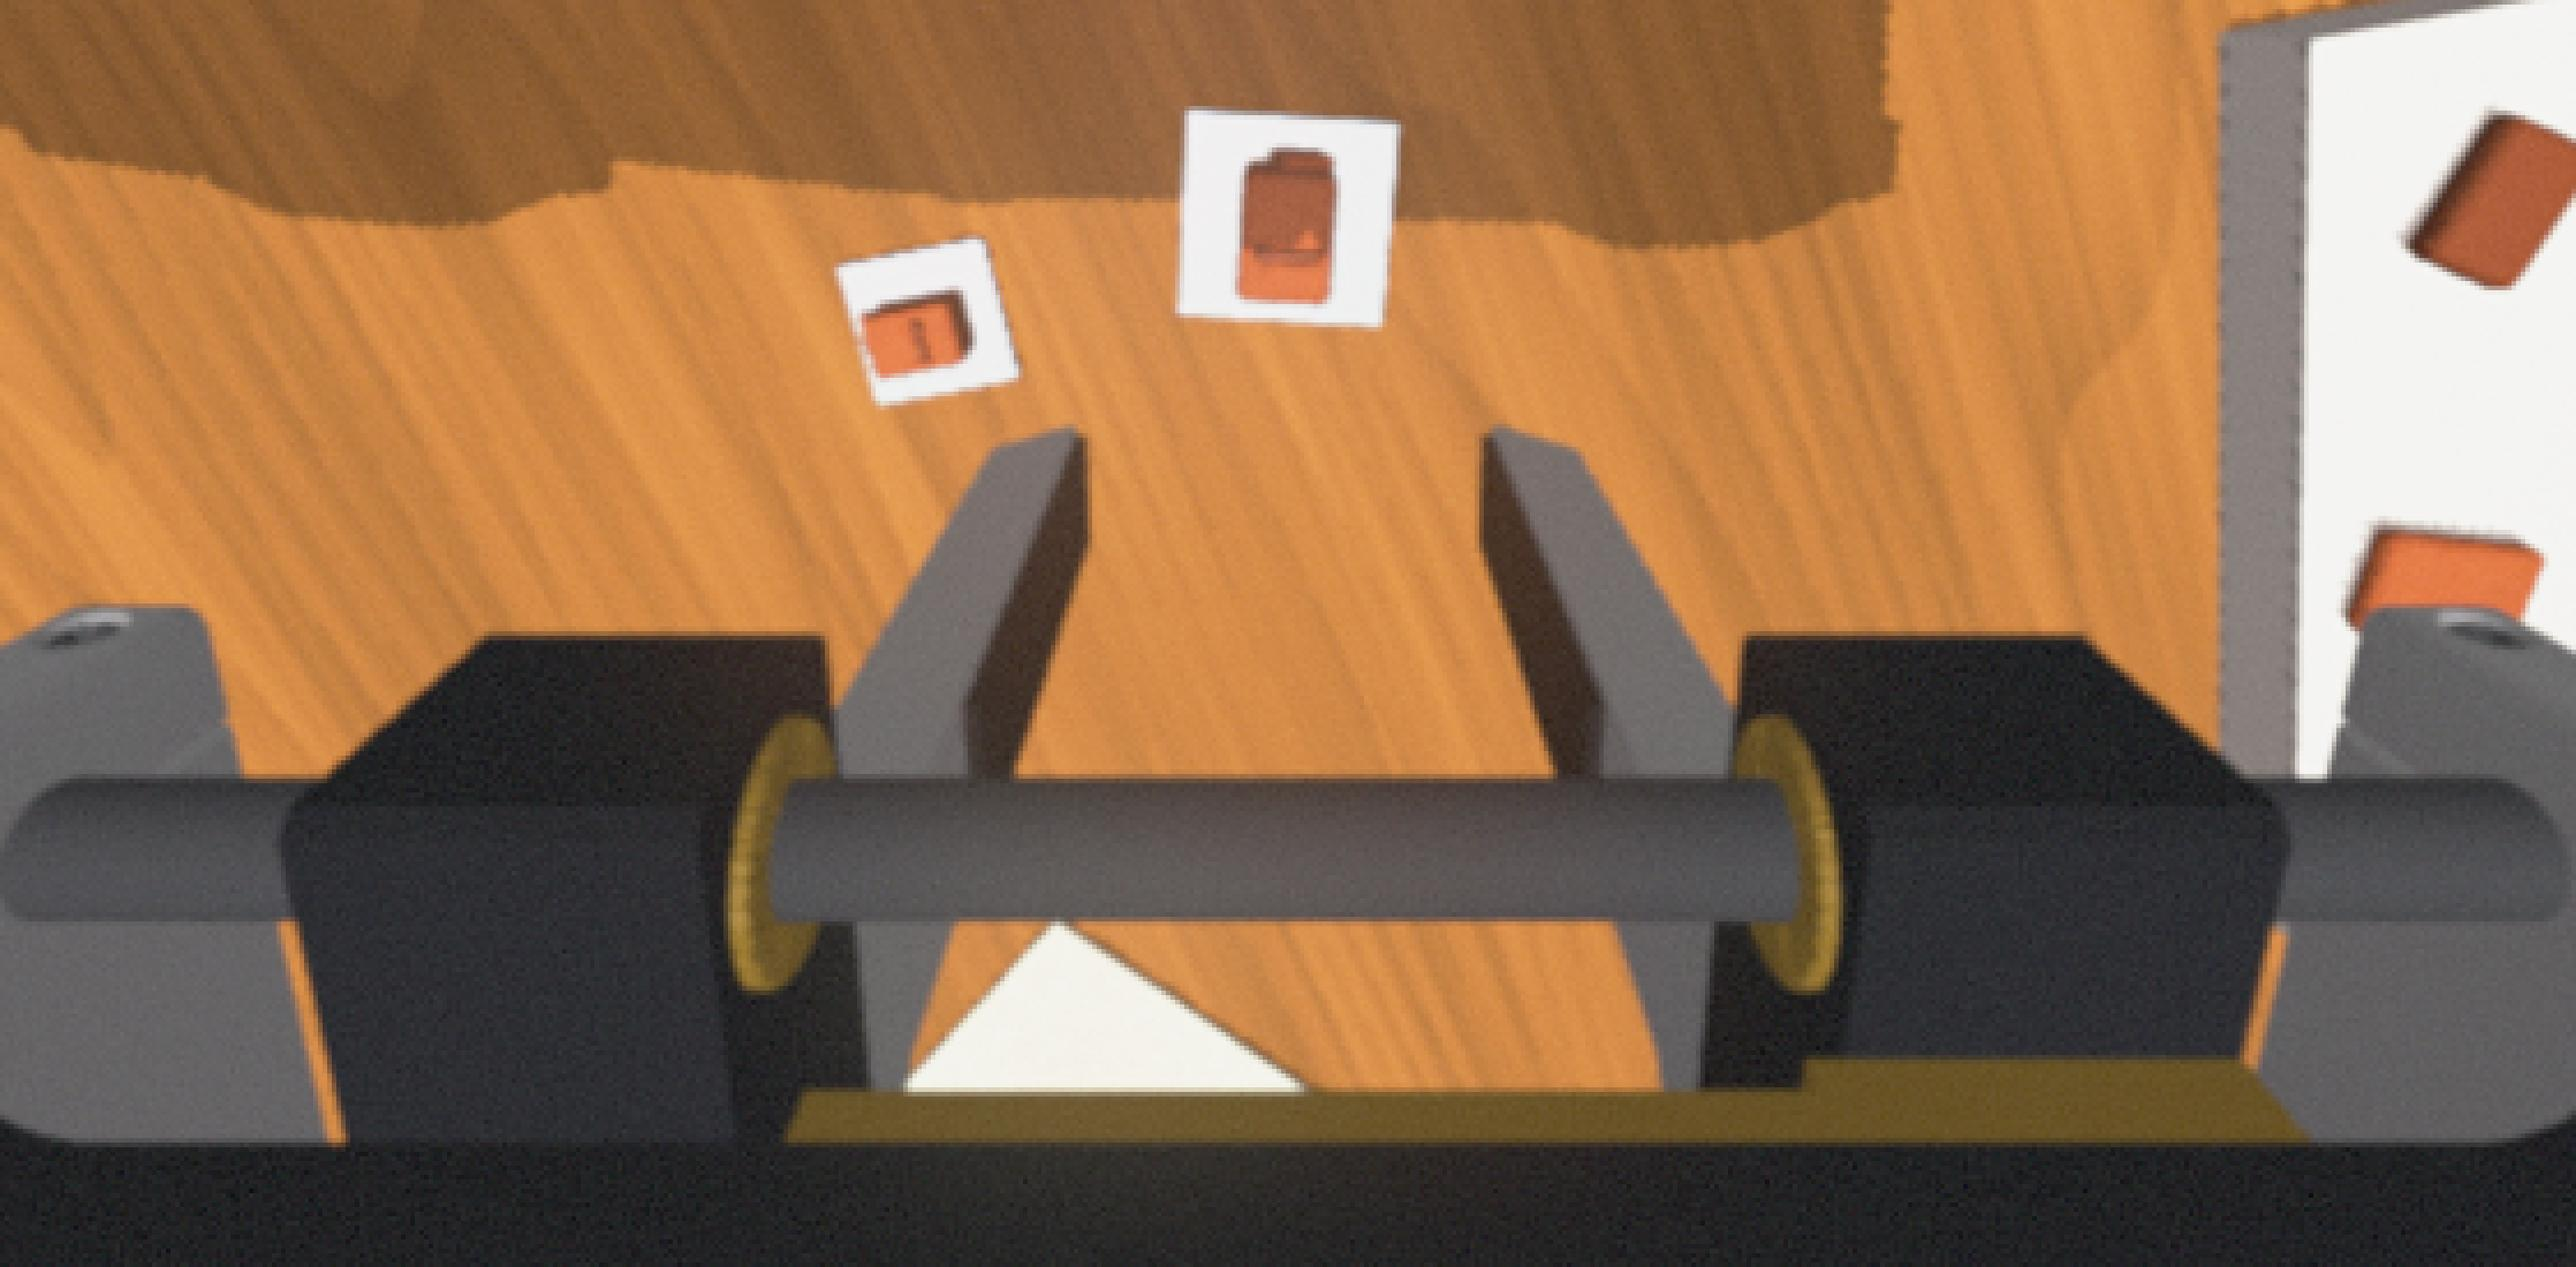

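View pics/w4.png

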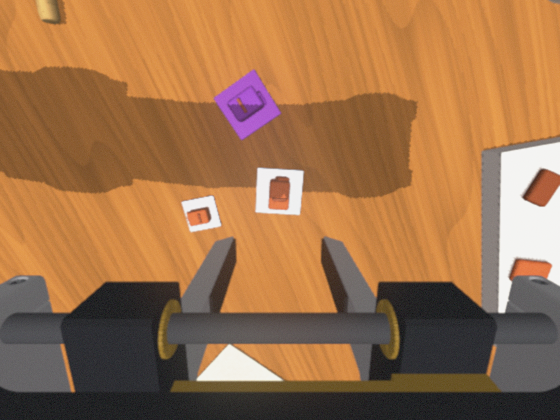

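Run:
```python
from h import *
c=load("w4");o3=np.load("pics/o4.npz");T=Tof(c,dict(ee_rot=o3["r"],tool_pos=o3["p"]));K=c["intrinsics"]
f=lambda u,v,h:(lambda d:T[:3,3]+d*(h-T[2,3])/d[2])(T[:3,:3]@np.array([(u-K[0,2])/K[0,0],-(v-K[1,2])/K[1,1],-1]))
Q=[f(x/4.608-.5,144+y/4.608-.5,5)[:2] for x,y in[(1187,108),(1400,122),(1383,327),(1177,314)]]
print(np.round(Q,1),np.mean(Q,0),cv2.minAreaRect(np.float32(Q)))
P=cloud(c,T);x,y,z=P[...,0],P[...,1],P[...,2]
t=(np.hypot(x-527,y+315)<45)&(z>2.5)&(z<8);u=np.nonzero(t.any(0))[0];print(cv2.minAreaRect(P[t][:,:2].astype(np.float32)))
t=(np.hypot(x-527,y+315)<45)&(z>8);print(cv2.minAreaRect(P[t][:,:2].astype(np.float32)))
```

```text
[[ 512.3 -276.6]
 [ 566.6 -302.4]
 [ 541.  -357. ]
 [ 486.3 -331. ]] [ 526.53986238 -316.73968228] ((526.5770263671875, -316.756103515625), (60.27854537963867, 60.57267761230469), 64.54467010498047)
((526.7427368164062, -317.1435852050781), (60.25764846801758, 59.982452392578125), 64.85413360595703)
((528.861328125, -308.4825134277344), (52.92788314819336, 84.74252319335938), 68.5330581665039)
```

```bash
python3 -m pendant '0.6 -0.4 -2.9 -50 -3.5;0.6 -0.4 -2.9 -100 -3.5;0.6 -0.4 -2.9 -140 -3.5;0.6 -0.4 -2.9 -165 -3.5;0.6 -0.4 -2.9 -180 -3.5;0.6 -0.4 -2.9 -188 -3.5;0.6 -0.4 -2.9 -192 -3.5;0.6 -0.4 -2.9 -192 -3.5' 15; python3 -m pendant '0 0 0 0 0;0 0 0 0 0;0 0 0 0 0;0 0 0 0 0;0 0 0 0 0;0 0 0 0 0' 15
```

```text
t: 10.75
tool_pos: [526.2, -318.7, 12.1]
ee_rot: [[0.429, 0.904, 0.001], [0.904, -0.429, -0.0], [-0.0, 0.001, -1.0]]
contact_force: [-0.3, -0.6, -0.6]
grip_width: 56.3
t: 11.35
tool_pos: [525.8, -318.9, 11.7]
ee_rot: [[0.429, 0.903, 0.0], [0.903, -0.429, -0.0], [-0.0, 0.0, -1.0]]
contact_force: [-1.4, 0.7, 6.0]
grip_width: 25.6
```

```bash
python3 -m pendant '0 0 0 10 0;0 0 0 30 0;0 0 0 70 0;0 0 0 110 0;0 0 0 120 0;0 0 0 120 0' 20; python3 -m pendant '0 -1 20 0 1;0 -1 60 0 1;0 -1 100 0 2;0 -1 140 0 3.7;0 -1 180 0 3.7;0 -1 220 0 3.7;0 -1 260 0 3.7;0 -1 300 0 3.7;0 -2 340 0 3.7;0 -3 366 0 3.7';  python3 -m pendant '0 0 0 0 0;0 0 0 0 0;0 0 0 0 0';  python3 - <<'E'
from station import env
from h import *
o=env.get_obs();c=env.capture("wrist");cv2.imwrite("pics/w5.png",c["frame"][:,:,::-1])
print(o["tool_pos"])
T=Tof(c,o);P=cloud(c,T);x,y,z=P[...,0],P[...,1],P[...,2]
p=o["tool_pos"]
n=np.hypot(x-p[0],y-p[1])<60
for lo,hi in((120,129),(145,160)):
    t=n&(z>lo)&(z<hi);r=cv2.minAreaRect(P[t][:,:2].astype(np.float32));print(t.sum(),r,np.median(z[t]))
E
```

```text
t: 11.95
tool_pos: [526.5, -319.2, 133.4]
ee_rot: [[0.429, 0.903, 0.002], [0.903, -0.429, -0.002], [-0.001, 0.003, -1.0]]
contact_force: [-1.1, 0.3, -1.0]
grip_width: 25.7
t: 12.95
tool_pos: [521.1, 50.8, 130.2]
ee_rot: [[0.367, 0.93, -0.002], [0.93, -0.367, 0.001], [-0.0, -0.002, -1.0]]
contact_force: [1.1, -0.3, -0.7]
grip_width: 25.9
t: 13.25
tool_pos: [522.2, 46.3, 130.7]
ee_rot: [[0.37, 0.929, -0.001], [0.929, -0.37, -0.0], [-0.001, -0.001, -1.0]]
contact_force: [0.3, -0.5, -0.6]
grip_width: 25.7
[522.21551585  46.3195606  130.67386541]
2743 ((523.1536254882812, 48.2469596862793), (59.809627532958984, 60.056373596191406), 68.38813781738281) 123.81195507997262
2939 ((522.9422607421875, 49.17251205444336), (40.645626068115234, 42.35108184814453), 26.61635398864746) 150.7845541671689
```

View pics/w5.png

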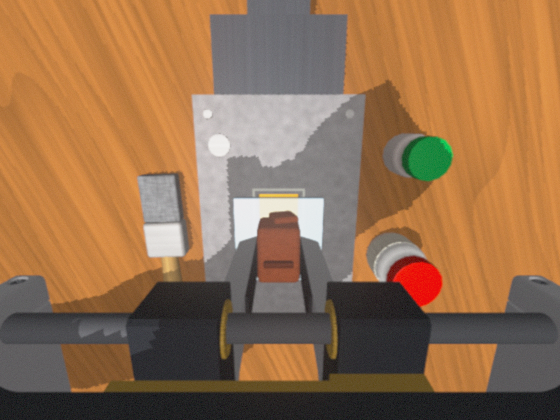

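```bash
python3 -m pendant '0 0.5 1 -20 0;0 0.5 1 -35 0;0 0.5 1 -45 0;0 0.5 1 -51 0;0 0.5 1 -55 0;0 0.5 1 -55 0;0 0.5 1 -55 0';  for i in 1 2 3; do python3 -m pendant '0 0 0 -1 0;0 0 0 -1 0' | grep -E 'tool_pos|force'|tr '\n' ' ';echo; done
```

```text
t: 14.0
tool_pos: [523.5, 48.3, 76.8]
ee_rot: [[0.37, 0.929, 0.0], [0.929, -0.37, 0.0], [0.0, 0.0, -1.0]]
contact_force: [-0.4, 0.6, -0.6]
grip_width: 25.9
tool_pos: [523.4, 48.2, 75.6] contact_force: [0.2, 0.5, -0.1] 
tool_pos: [523.2, 48.2, 74.4] contact_force: [-0.4, -0.5, -0.9] 
tool_pos: [523.2, 48.2, 73.3] contact_force: [0.4, 0.1, -0.6]
```

```bash
python3 -m pendant '0 -0.4 -0.9 0 0;0 -0.4 -0.9 0 0' | grep -E 'tool_pos|force'; for i in 1 2 3; do python3 -m pendant '0 0 0 -0.7 0;0 0 0 -0.7 0' | grep -E 'tool_pos|force'|tr '\n' ' ';echo; done
```

```text
tool_pos: [522.8, 47.2, 73.4]
contact_force: [0.6, -0.3, -0.8]
tool_pos: [522.8, 47.3, 72.6] contact_force: [-0.1, 0.7, -0.9] 
tool_pos: [522.8, 47.3, 71.9] contact_force: [-0.2, -0.4, -1.5] 
tool_pos: [522.9, 47.4, 71.7] contact_force: [-2.6, 0.2, 7.7]
```

Contact (Fz +7.7 N). Release slowly, check, and retreat upward.

```bash
python3 -m pendant '0 0 0 0.3 0;0 0 0 0.3 0' | grep -E 'tool_pos|force'; python3 -m pendant '0.6 0 0 0 0;0.6 0 0 0 0;0.6 0 0 0 0;0.6 0 0 0 0;0.6 0 0 0 0' ; python3 -m pendant '0.6 0 0 10 0;0.6 0 0 30 0;0.6 0 0 70 0;0.6 0 0 115 0;0.6 0 0 131 0;0.6 0 0 131 0;0.6 0 0 131 0';  python3 - <<'E'
from station import env
from h import *
o=env.get_obs();c=env.capture("wrist");cv2.imwrite("pics/w6.png",c["frame"][:,:,::-1])
print(o["tool_pos"],o["contact_force"])
T=Tof(c,o);P=cloud(c,T);x,y,z=P[...,0],P[...,1],P[...,2]
n=np.hypot(x-523.6,y-49.2)<60
for lo,hi in((62.5,68),(85,98)):
    t=n&(z>lo)&(z<hi);r=cv2.minAreaRect(P[t][:,:2].astype(np.float32));print(t.sum(),r,np.median(z[t]))
for n in("side","scene"):
    c=env.capture(n);f=c["frame"][200:320,120:300] if n=="side" else c["frame"][180:300,240:420]
    cv2.imwrite(f"pics/{n}6.png",cv2.resize(f[...,::-1],None,fx=4,fy=4,interpolation=2))
E
```

```text
tool_pos: [522.9, 47.3, 71.7]
contact_force: [-1.3, -0.4, 2.1]
t: 16.1
tool_pos: [522.8, 47.3, 71.6]
ee_rot: [[0.37, 0.929, -0.0], [0.929, -0.37, 0.0], [-0.0, -0.0, -1.0]]
contact_force: [0.3, -0.1, 1.1]
grip_width: 56.1
t: 16.8
tool_pos: [522.7, 47.2, 202.7]
ee_rot: [[0.37, 0.929, 0.0], [0.929, -0.37, -0.0], [-0.0, 0.0, -1.0]]
contact_force: [-0.0, 0.3, -0.7]
grip_width: 56.4
[522.66249556  47.18815037 202.70247308] [-0.01257002  0.25701181 -0.70044599]
1790 ((519.274658203125, 37.06489562988281), (85.1813735961914, 59.988792419433594), 68.45777893066406) 64.84841795232782
853 ((524.0037841796875, 49.30789566040039), (35.659637451171875, 26.01995086669922), 69.00923156738281) 91.70211181060745
```

View pics/w6.png

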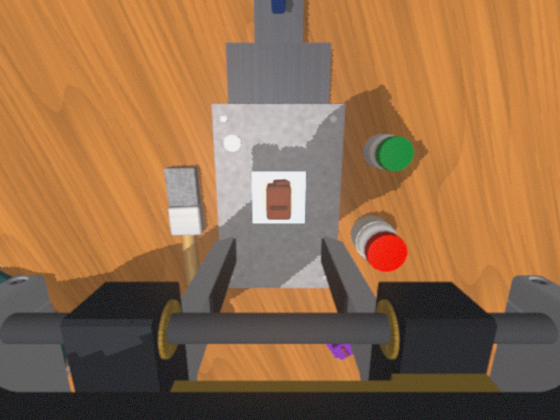

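View pics/side6.png

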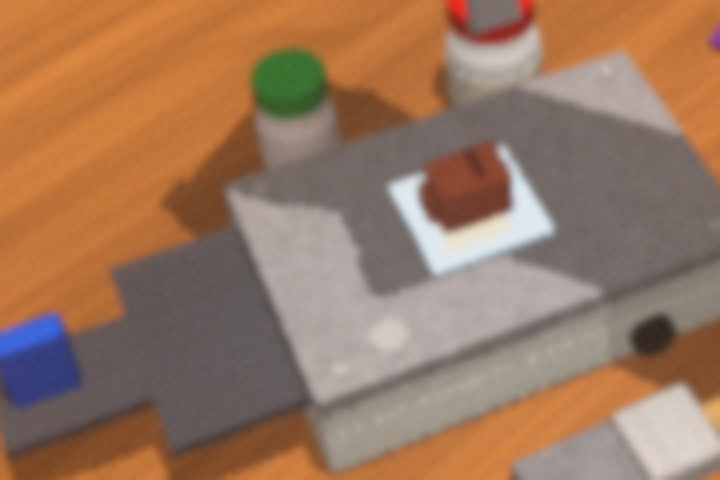

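View pics/scene6.png

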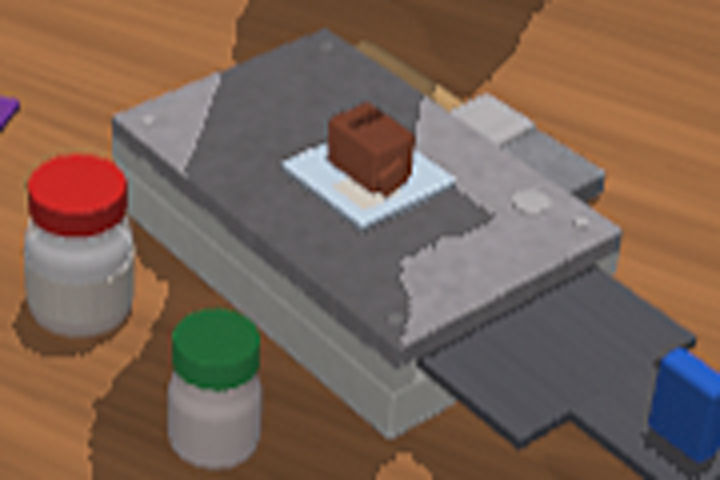

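```bash
python3 -c "
from station import env
print(env.get_obs()['t'],env.hand_in())"
```

```text
the job is handed in; nothing more can be done
16.95 None
```

The slide is resting in its amber stop and the mounted sherd is standing base down, centred over the lit port. I handed the job in at about 17 s, and no verdict was reported.

- **Slide:** I pulled the blue grip in 1 mm steps, out to about 67 mm. There the drag fell from about 6 N to near 0, which I took as the stop drawing it in. After I let go, the camera pictures showed amber filling the port and no red at the pin, so the pin looks sunk. The final pictures still showed no red.
- **Sherd:** I took the larger, non-purple one and lowered it until it touched with about 8 N, then let go. The last wrist picture puts its block at (524.0, 49.3) mm against the port centre at (523.7, 48.9) mm, about 0.5 mm apart. It sits upright and is turned within about 1° of the viewer's axes.
- **Port position:** The fixed cameras and the wrist camera differed by about 1 mm on where the port is, which is within their calibration.
- **Plate fit:** My last depth fit of the base plate was spoiled by other points in view, so the centring figure rests on the block's top face instead.
- **Other objects:** The arm was never commanded near the jars or the brush, and they looked undisturbed in the last pictures. I did not measure their positions again. The gripper ended about 140 mm above the deck, touching nothing.

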